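# Unclip the handle from an oven pan

## Task

The pan on the cork trivet is about to go into the oven, so take off its clip-on handle. It is sprung against its hooks: nudge it in toward the pan until its two side buttons give, squeeze both fully in (never force them: the plastic clip would crack), keep them squeezed and draw the handle off its bracket along its own slope, without dragging or tipping the pan. Then set it down gently (no dropping), lying flat with its whole length over the chopping board, and let go; leave the salt and pepper mills alone.

Things in the scene. Friction and masses are not known exactly. Their poses are not given: they have to be found in the camera images.
- handle: Black clip-on pan handle, 181 mm long, 58 wide, 24 high, 0.18 to 0.28 kg. Origin: on its middle line, midway between its two grey side buttons. x axis: along it, away from the pan; y: to its left; z: square to its upper side. On the pan it slopes up outward by about 33 degrees. Flat underside at z = -12 mm. Socket and guards: x = -32 to 23 mm; round grip, 24 mm thick, behind.
- button_left (a joint): Button on the handle's left (+y), the rear end of a rocking side lever: grey pad, x = -13 to 13, z = -10 to 10 mm. 0 = out, hook engaged; 0.29 rad = fully in (about 12 N, springs back); hook clear from about 0.22. Over the outer faces of both pads: 51 mm at x = 0, 59 at the rear end when out; 37 mm and parallel when both are fully in.
- button_right (a joint): The same on the right (-y) side. Both pads are recessed between a black fork in front (to x = -17 mm) and a black guard behind (from x = 16.8 mm), 58 mm wide over the sides and as high as the handle: fingers reach the pads only through this 34 mm gap, standing square to the handle's slope (tool along the handle's -z).
- seat (a point): Point of the pan where the handle's origin is while it is home (to 2 mm). The bracket: a steel tongue sloping up 36 degrees, in the handle's socket, with two shoulders whose 3 mm lips catch the hooks. A spring (4 N) presses the hooks behind the lips, so the buttons stop at 0.02 to 0.17 rad until the handle is pushed 3 mm toward the pan (-x of the handle).
- handle_front (a point): Front end of the handle, between its two grey hooks: 55 mm from the handle's origin toward the pan. Pushing in with the pads lightly held (20 N) takes 10 to 20 N; as the hooks pass the lips the pads snap in. The clip cracks at 75 N a side; 20 to 40 N is right. Held squeezed, the handle slides off easily and is free of the tongue after 45 mm along its x axis.
- handle_end (a point): Outer end of the handle, at the tip of its small wire loop: 126 mm from the handle's origin.
- pan: Dark steel frying pan without lid, empty, 200 mm across the rim, 50 mm high, 1.4 to 1.8 kg, standing loose in the middle of the trivet. Origin: centre of its underside; x axis level, toward the handle; z up.
- trivet: Round cork trivet under the pan, 190 mm across, 10 mm thick, does not move. Origin: centre of its underside.
- board: Red plastic chopping board lying on the worktop, 360 mm (its x) by 240 mm (its y), 8 mm thick, does not move. Origin: centre of its underside.
- salt_mill: Bystander: pale mill, 45 mm across, 139 mm high, standing loose behind and to the right of the pan. Origin: centre of its underside.
- pepper_mill: Bystander: dark mill, 45 mm across, 139 mm high, beside the salt mill. Origin: centre of its underside.

How it is judged:
On the way, in this order (a step that is already met when the one before it is completed fails the run):
1. both buttons squeezed while the handle is still home on its bracket (value of joint each of button_left, button_right above 0.24 rad and distance between handle and seat below 0.01 m), for 0.1 s.
2. the handle is off the bracket (distance between handle and seat above 0.06 m), for 0.1 s.
At the end, for the whole second after the job is handed in: The handle lies flat (within 7 degrees, either side up) and still on the chopping board, both its ends over the board; the pan stands level on its trivet, within 30 mm of where it was (height (world z) of handle between 0.014 and 0.03 m and (angle between handle's own z axis and vertical below 0.12 rad or angle between handle's own z axis and vertical above 3.02 rad) and x of handle_front in the frame of board between -0.18 and 0.18 m and y of handle_front in the frame of board between -0.12 and 0.12 m and x of handle_end in the frame of board between -0.18 and 0.18 m and y of handle_end in the frame of board between -0.12 and 0.12 m and linear speed of handle below 0.02 m/s and horizontal distance between pan and trivet below 0.03 m and angle between pan's own z axis and vertical below 0.05 rad and distance of pan from where it was at the start of the episode below 0.03 m); the robot touches nothing.
It fails at once if the clip is crushed: pressed by the fingers with over 150 N in all, 75 N a side (contact force between handle and the fingers above 150 N).
It fails at once if the pan is dragged or lifted more than 30 mm or tipped more than 9 degrees (distance of pan from where it was at the start of the episode above 0.03 m or angle between pan's own z axis and vertical above 0.16 rad).
It fails at once if the handle, off the pan, is dropped: out of the fingers more than 25 mm above where it lies on the board (distance between handle and seat above 0.06 m and height (world z) of handle above 0.045 m and contact force between handle and the fingers below 0.05 N).
It fails at once if a mill is shoved more than 30 mm or knocked over (distance of any of salt_mill, pepper_mill from where it was at the start of the episode above 0.03 m or angle between any of salt_mill, pepper_mill's own z axis and vertical above 0.3 rad).
It also fails if it takes over 42 s, if anything falls off the work surface, if the arm or the gripper's body presses on something with over 40 N, if the wrist force passes 120 N, or if a joint passes its speed limit or range.

## Robot

A 6-joint arm with a two-finger parallel gripper is mounted at the origin on a cart in front of the work surface, level with it; the furniture and walls round the work are solid. World frame = base frame: x ahead of the robot, y to its left, z up, the work surface at z = 0. Lengths are in m, angles in rad, forces in N, time in s.
With the tool pointing down it reaches from about 0.3 to 0.95 m from the base axis. Payload 3.1 kg.
Tool frame: the origin (TCP) lies on the mounting face of the last link; the fingertips stand arm.nose_length ahead of it and the grasp point (between the pads) lies 155 mm ahead of it (arm.nose_length is the distance from the TCP to the fingertips, in m); z points along the fingers, y is the line along which they close (so a half turn about z gives the same grasp; the last joint's range is limited). The gripper opens to 85 mm and grips with 20 to 120 N. Pads are 22 mm wide; open, the fingers measure 114 mm over their backs; the gripper's body (76 mm by 85 mm) begins 54 mm behind the grasp point. The pads swing forward as they close: fully open they stand 13 mm farther back than shut.
Start: joints at [-1.236, 0.308, 1.634, -0, 1.2, -0.07], TCP at [0.246, -0.575, 0.405] pointing down, gripper open.
Joint ranges: [-3.06, 3.06], [-0.79, 1.96], [0.05, 2.63], [-1.19, 4.34], [0.05, 2.64], [-2.94, 2.94]. Speed limits (rad/s): [2.79, 2.79, 3.14, 3.14, 3.14, 3.14].

## Interface

Orientations are given as a 3x3 rotation matrix whose columns are the frame's x, y, z axes.
In Python, from workcell import arm gives the robot as it stands.
- The arm moves only by the tool nudge_tcp, called after "Request:" as name(argument=value, ...), one argument or row to a line, values as JSON. Schema: {"type":"object","properties":{"plan":{"type":"array","items":{"type":"array","items":{"type":"array","items":{"type":"number"},"minItems":7,"maxItems":7},"minItems":1,"maxItems":10},"minItems":1,"maxItems":1},"squeeze":{"type":"number"},"only":{"type":"string"},"quiet":{"type":"boolean"},"lines":{"type":"string"}},"required":["plan"],"additionalProperties":false}. plan is a list that holds a single list of rows (three levels of brackets), with 1 to 10 rows, each of 7 numbers: dx, dy, dz in shares of 0.75 m (1.0 is 0.75 m), then a rotation vector rx, ry, rz in shares of pi/2 rad (1.0 is pi/2 rad), then the finger opening in m; each row is the pose to reach, as a shift and turn from the pose commanded when the call began, along the tool's axes at that moment; what a row does not reach only later rows make up. A row lasts 1/8 s, in which the tool goes at most 0.0625 m and 0.188 rad, less where a joint would pass 70% of its speed; a pose out of reach is approached as far as the arm can. The fingers move at their own pace and stop on an object; squeeze is the grip in N (left out, the last holds). Time passes only in rows, so rows that do not move let the fingers close. The tool returns the time, the measured TCP pose, the force, the opening and the grip force at its end. only (a regular expression) keeps the lines of the reply that match it, lines (a string "A,B") keeps lines A to B, and quiet returns only ok. Shift and turn numbers lie between -1 and 1, and a call with a number outside is refused. Input that does not fit is refused with a message, and nothing moves.
- arm.observe(): the state, without advancing time (a new reading comes with each control period).
- arm.capture(name): name is "side" or "top" or "wrist"; returns the picture (400x640x3 uint8, blue, green, red); there is no depth.
- arm.camera_info(name): a dict with "K" (3x3 intrinsics, pixels), "pose" (4x4, takes a point from camera to world coordinates). Camera axes: x right, y down, z forward; pixel columns grow to the right and rows downward; lengths in m; the calibration is good to about 2 mm. A picture is of the moment at which its call begins: read the wrist's pose just before it. camera_info takes no time and is no camera call; for the wrist camera it gives the pose at the moment of the call.
- arm.job_done(): hands the job in; it is judged then, once.
The state is a dict: "time_s": time; "joint_pos": joint angles; "joint_velocities": joint speeds; "tau": joint torques, N m; "tool_pos": TCP position; "ee_rot": TCP orientation; "contact_force": force on the tool from outside, world axes, zero at the start; "moment": the same for the moment, N m; "finger_gap": finger opening in m; "gripper_force": force on a finger pad.
Only numpy, scipy, OpenCV 4.12 (cv2) and the standard library are available. Lean on these libraries where they do the work, as an engineer would, in place of code of your own. Each camera call takes 0.05 s, during which the arm holds its last target. There are 200 camera calls.

## Working session

There is one attempt and no reset: what is moved stays moved. The work goes in short steps, Python scripts to look and compute and a tool call to move; the robot and the scene stay as the last step left them, time stands still between calls to the robot, and variables do not carry over. Pictures are saved under pics/ and viewed, at most 10 in all, crops included, and the job is handed in when it is done.

```bash
ls; mkdir -p pics
```

Run:
```python
from workcell import arm
import cv2,numpy as np
o=arm.observe();print({k:np.round(v,3).tolist() for k,v in o.items()},arm.nose_length)
for n in("side","top"):
    im=arm.capture(n);cv2.imwrite(f"pics/{n}0.png",im)
    c=arm.camera_info(n);print(n,np.round(c["K"],1).tolist(),np.round(c["pose"],3).tolist())
```

```text
pics
workcell.py
{'time_s': 0.0, 'joint_pos': [-1.236, 0.309, 1.635, -0.0, 1.2, -0.07], 'joint_velocities': [-0.001, 0.0, 0.001, -0.002, -0.0, -0.002], 'tau': [-0.002, -41.526, -27.667, -0.0, 0.01, -0.0], 'tool_pos': [0.246, -0.574, 0.403], 'ee_rot': [[0.919, 0.394, -0.001], [0.394, -0.919, 0.002], [0.0, -0.002, -1.0]], 'contact_force': [-0.37, -0.308, -0.491], 'moment': [0.022, 0.014, -0.002], 'gripper_force': 0.0, 'finger_gap': 0.085} 0.1734
side [[479.5, 0.0, 310.2], [0.0, 479.5, 196.6], [0.0, 0.0, 1.0]] [[0.977, -0.141, 0.162, 0.373], [-0.215, -0.632, 0.744, -0.774], [-0.002, -0.762, -0.648, 0.871], [0.0, 0.0, 0.0, 1.0]]
top [[459.2, 0.0, 321.2], [0.0, 459.2, 203.1], [0.0, 0.0, 1.0]] [[-0.007, -0.991, 0.131, 0.401], [-1.0, 0.006, -0.013, 0.097], [0.012, -0.131, -0.991, 1.321], [0.0, 0.0, 0.0, 1.0]]
```

View pics/side0.png

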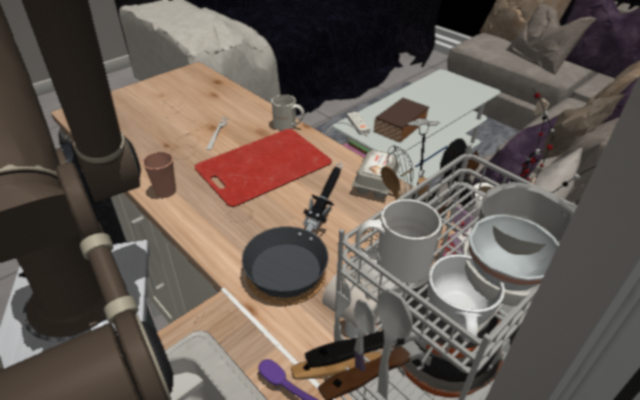

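View pics/top0.png

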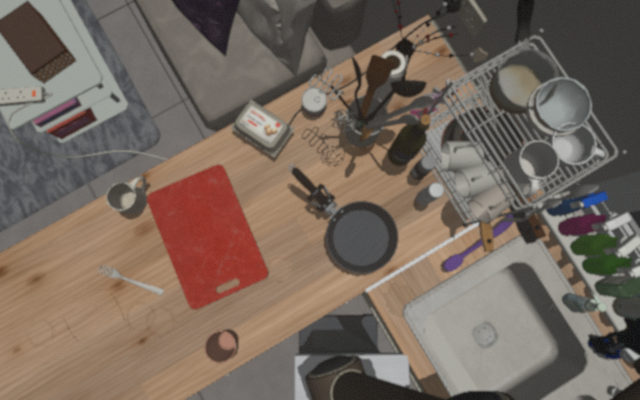

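Create h.py:
```python
from workcell import arm
import cv2,numpy as np
def ray(n,px,c=None):
    c=c or arm.camera_info(n);P=np.array(c["pose"]);d=P[:3,:3]@np.linalg.solve(c["K"],[px[0],px[1],1]);return P[:3,3],d/np.linalg.norm(d)
def plane(r,z): o,d=r;return o+d*(z-o[2])/d[2]
def tri(*rs):
    A=sum(np.eye(3)-np.outer(d,d) for o,d in rs);b=sum((np.eye(3)-np.outer(d,d))@o for o,d in rs)
    p=np.linalg.solve(A,b);return p,[np.linalg.norm(np.cross(d,p-o)) for o,d in rs]
def proj(c,p):
    P=np.array(c["pose"]);q=np.array(c["K"])@(P[:3,:3].T@(np.array(p)-P[:3,3]));return q[:2]/q[2]
```

Run:
```python
from h import *
s=cv2.imread("pics/side0.png");t=cv2.imread("pics/top0.png")
a=cv2.resize(s[155:255,280:360],None,fx=5,fy=5,interpolation=2)[:, :400];b=cv2.resize(t[155:255,280:360],None,fx=5,fy=5,interpolation=2)
m=np.hstack([a,b]);m=np.clip(m.astype(float)*1.6,0,255);cv2.imwrite("pics/crop0.png",m)
# board by red mask
for n,im in(("side",s),("top",t)):
    i=im.astype(int);k=((i[...,2]>110)&(i[...,1]<70)&(i[...,0]<80)).astype(np.uint8)
    c=max(cv2.findContours(k,0,2)[0],key=cv2.contourArea)
    w=np.array([plane(ray(n,p[0]),.008)[:2] for p in c],np.float32)
    print(n,cv2.minAreaRect(w))
```

```text
side ((0.48255571722984314, 0.3993198573589325), (0.3530365228652954, 0.23895218968391418), 23.709972381591797)
top ((0.4845823049545288, 0.4072251319885254), (0.35526973009109497, 0.23553645610809326), 24.002328872680664)[ WARN:0@0.076] global loadsave.cpp:1063 imwrite_ Unsupported depth image for selected encoder is fallbacked to CV_8U.
```

View pics/crop0.png

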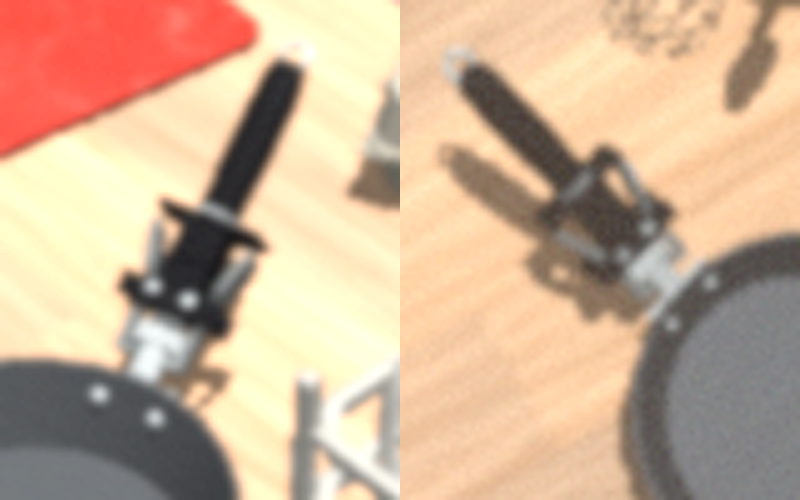

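Run:
```python
from h import *
S=lambda x,y:ray("side",(280+x/5-.4,155+y/5-.4)); T=lambda x,y:ray("top",(280+(x-400)/5-.4,155+y/5-.4))
pts={}
for n,s,t in[("loop",(308,52),(450,52)),("gripend",(283,65),(470,72)),("guardL",(166,205),(545,215)),("guardR",(264,245),(605,152)),("rivL",(151,286),(622,255)),("rivR",(188,299),(648,228)),("padL",(156,245),(578,243)),("padR",(238,278),(622,180)),("panrivL",(99,394),(672,324)),("panrivR",(155,417),(710,283))]:
    p,e=tri(S(*s),T(*t));pts[n]=p;print(n,np.round(p,4),np.round(e,4))
m=(pts["rivL"]+pts["rivR"])/2;d=pts["loop"]-m;print("slope",np.degrees(np.arctan2(d[2],np.hypot(*d[:2]))),"az",np.degrees(np.arctan2(d[1],d[0])),np.linalg.norm(d))
g=(pts["guardL"]+pts["guardR"])/2;d=pts["loop"]-g;print(g,"slope",np.degrees(np.arctan2(d[2],np.hypot(*d[:2]))),"az",np.degrees(np.arctan2(d[1],d[0])),np.linalg.norm(d))
# pan rim/trivet: base pan centre approx
c=arm.camera_info("wrist");print(np.round(c["K"],1).tolist());o=arm.observe();R=np.array(o["ee_rot"]);P=np.array(c["pose"]);print(np.round(R.T@P[:3,:3],3),np.round(R.T@(P[:3,3]-o["tool_pos"]),3))
```

```text
loop [0.6576 0.1632 0.146 ] [0.0005 0.0005]
gripend [0.6441 0.153  0.1481] [0.0018 0.0018]
guardL [0.5756 0.1149 0.1001] [0.0019 0.0019]
guardR [0.6143 0.082  0.0935] [0.0014 0.0014]
rivL [0.5572 0.0733 0.0857] [0.0003 0.0003]
rivR [0.5721 0.0591 0.0868] [0. 0.]
padL [0.5641 0.0971 0.0905] [0.0005 0.0005]
padR [0.5998 0.0728 0.0828] [0.0007 0.0007]
panrivL [0.5241 0.0449 0.0461] [0.0005 0.0005]
panrivR [0.5471 0.0234 0.0464] [0.0007 0.0007]
slope 23.964035188622262 az 46.22407933373224 0.14707051750921388
[0.59497279 0.09847471 0.09679714] slope 28.624448168178173 az 45.94863266020431 0.10264191949618752
[[341.8, 0.0, 319.6], [0.0, 341.8, 204.7], [0.0, 0.0, 1.0]]
[[ 0.001 -0.953 -0.302]
 [ 1.     0.001  0.   ]
 [-0.    -0.302  0.953]] [ 0.078 -0.     0.031]
```

Add to h.py:
```python
from scipy.spatial.transform import Rotation as Ro
def axes(az,sl):
    a,s=np.radians([az,sl]);x=np.array([np.cos(s)*np.cos(a),np.cos(s)*np.sin(a),np.sin(s)]);y=np.array([-np.sin(a),np.cos(a),0]);return np.c_[x,y,np.cross(x,y)]
def tool(H): return np.c_[H[:,0],-H[:,1],-H[:,2]]
def delta(p,R):
    o=arm.observe();R0=np.array(o["ee_rot"]);d=R0.T@(np.array(p)-o["tool_pos"]);r=Ro.from_matrix(R0.T@R).as_rotvec()
    print("delta",np.round(d,4),np.round(r,4),"dist",round(np.linalg.norm(d),3),"t",o["time_s"])
```

Run:
```python
from h import *
H=axes(46,33);o=np.array([.584,.087,.080])
delta(o+.27*H[:,2],tool(H))
```

```text
delta [ 0.4355 -0.4174  0.0981] [ 0.1126  0.5677 -0.3875] dist 0.611 t 0.1
```

Units first: shifts go in shares of 0.75 m and turns go in shares of pi/2 rad. So 0.4355 m / 0.75 = 0.5807, -0.4174 m / 0.75 = -0.5565, 0.5677 rad / 1.5708 = 0.3614.

Request:
nudge_tcp(
  plan=[
    [[0.2667,-0.2667,0.04,0.0191,0.1273,-0.0955,0.085],[0.2667,-0.2667,0.04,0.0191,0.1273,-0.0955,0.085],[0.2667,-0.2667,0.04,0.0191,0.1273,-0.0955,0.085],[0.2667,-0.2667,0.04,0.0191,0.1273,-0.0955,0.085],[0.5807,-0.5565,0.1308,0.0717,0.3614,-0.2467,0.085],[0.5807,-0.5565,0.1308,0.0717,0.3614,-0.2467,0.085],[0.5807,-0.5565,0.1308,0.0717,0.3614,-0.2467,0.085],[0.5807,-0.5565,0.1308,0.0717,0.3614,-0.2467,0.085],[0.5807,-0.5565,0.1308,0.0717,0.3614,-0.2467,0.085],[0.5807,-0.5565,0.1308,0.0717,0.3614,-0.2467,0.085]],
  ],
  squeeze=30,
)

```text
time_s: 1.35
tool_pos: [0.4821, -0.0171, 0.3059]
ee_rot: [[0.582, 0.72, 0.378], [0.605, -0.694, 0.391], [0.543, 0.001, -0.839]]
contact_force: [0.7, -0.1, -0.0]
finger_gap: 0.0851
gripper_force: 0.0
```

Request:
nudge_tcp(
  plan=[
    [[0,0,0,0,0,0,0.085],[0,0,0,0,0,0,0.085]],
  ],
)

```text
time_s: 1.6
tool_pos: [0.4819, -0.0193, 0.3063]
ee_rot: [[0.582, 0.72, 0.378], [0.605, -0.694, 0.39], [0.543, 0.002, -0.84]]
contact_force: [-0.8, 0.5, 0.6]
finger_gap: 0.0849
gripper_force: 0.0
```

Run:
```python
from h import *
H=axes(46,33);o=np.array([.584,.087,.080])
delta(o+.27*H[:,2],tool(H))
c=arm.camera_info("wrist");im=arm.capture("wrist");cv2.imwrite("pics/w1.png",im);np.savez("w1.npz",K=c["K"],pose=c["pose"])
print(arm.observe()["joint_pos"])
```

```text
delta [ 0.0004 -0.0004  0.0001] [0.0012 0.0016 0.0016] dist 0.001 t 1.6
[-0.27638559  0.1076669   2.16045956  0.78620734  0.74184205 -0.06777373]
```

View pics/w1.png

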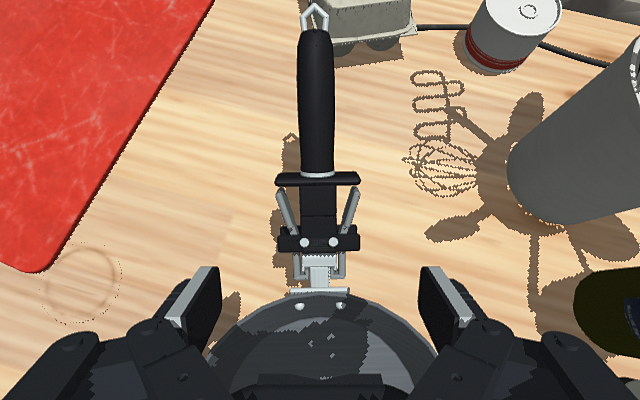

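Converted, 0.08 m / 0.75 = 0.1067, 0.06 m / 0.75 = 0.08.

Request:
nudge_tcp(
  plan=[
    [[0,0.08,0,0,0,0,0.085],[0,0.1067,0,0,0,0,0.085],[0,0.1067,0,0,0,0,0.085],[0,0.1067,0,0,0,0,0.085]],
  ],
)

```text
time_s: 2.15
tool_pos: [0.5385, -0.0754, 0.3064]
ee_rot: [[0.584, 0.719, 0.378], [0.603, -0.695, 0.39], [0.543, 0.0, -0.839]]
contact_force: [-0.2, 0.2, -0.8]
finger_gap: 0.0851
gripper_force: 0.0
```

Run:
```python
from h import *
c=arm.camera_info("wrist");im=arm.capture("wrist");np.savez("w2.npz",K=c["K"],pose=c["pose"]);cv2.imwrite("pics/w2.png",im)
a=cv2.imread("pics/w1.png")
A=cv2.resize(a[0:260,250:380],None,fx=2.3,fy=2.3);B=cv2.resize(im[0:260,130:260],None,fx=2.3,fy=2.3);cv2.imwrite("pics/w12.png",np.hstack([A,B]))
```

```text
(no output)
```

View pics/w12.png

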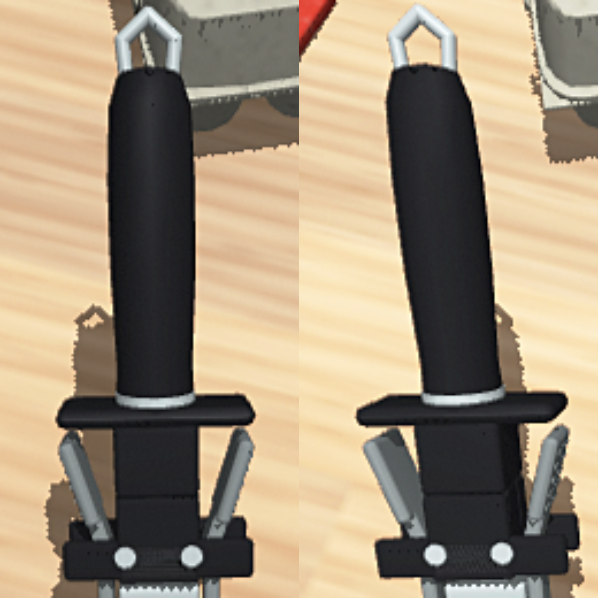

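Run:
```python
from h import *
c1=dict(np.load("w1.npz"));c2=dict(np.load("w2.npz"));a=cv2.imread("pics/w1.png");b=cv2.imread("pics/w2.png")
f=lambda x,y,o:((x+.5)/2.3-.5+o,(y+.5)/2.3-.5)
def blob(im,x,y):
    x,y=int(round(x)),int(round(y));g=cv2.cvtColor(im,6)[y-8:y+9,x-8:x+9];n,l,s,c=cv2.connectedComponentsWithStats((g>120).astype(np.uint8));k=l[8,8]
    return (x-8+c[k][0],y-8+c[k][1]),s[k][4]
def T(n,p,q):
    X,e=tri(ray(0,p,c1),ray(0,q,c2));print(n,np.round(X,4),np.round(e,4));return X
R=[]
for n,p,q in(("rL",(125,558),(137,554)),("rR",(191,556),(203,552))):
    p,s1=blob(a,*f(*p,250));q,s2=blob(b,*f(*q,130));print(p,q,s1,s2);R.append(T(n,p,q))
L=T("loop",f(147,6,250),f(120,6,130))
PL=T("padL",f(68,437,250),f(73,443,130));PR=T("padR",f(246,437,250),f(262,432,130))
gl=T("gL",f(75,397,250),f(78,400,130));gr=T("gR",f(241,397,250),f(258,393,130))
m=(R[0]+R[1])/2;d=L-m;n=np.linalg.norm(d);az=np.degrees(np.arctan2(d[1],d[0]));sl=np.degrees(np.arcsin(d[2]/n));print("len",n,az,sl,"tilt corr",np.degrees(np.arcsin(.013/n)))
print("width dirs az",[np.degrees(np.arctan2(*(u[1::-1])))for u in (R[0]-R[1],PL-PR,gl-gr)],np.linalg.norm(R[0]-R[1]),np.linalg.norm(gl-gr))
for sl2 in (31,33,35):
  H=axes(az,sl2);o=L-.126*H[:,0];print(sl2,o,[np.round(H.T@(x-o)*1e3,1) for x in(m,(PL+PR)/2,(gl+gr)/2)])
```

```text
(np.float64(304.02941176470586), np.float64(241.94117647058823)) (np.float64(188.77464788732394), np.float64(240.88732394366198)) 68 71
rL [0.5572 0.074  0.0885] [0.0001 0.0001]
(np.float64(332.88732394366195), np.float64(241.35211267605635)) (np.float64(217.68493150684932), np.float64(240.13698630136986)) 71 73
rR [0.5719 0.0605 0.0885] [0. 0.]
loop [0.6559 0.1664 0.1554] [0.0003 0.0003]
padL [0.5676 0.1084 0.1027] [0.0013 0.0013]
padR [0.6092 0.0748 0.0935] [0.0003 0.0003]
gL [0.5769 0.1149 0.1074] [0.0008 0.0008]
gR [0.6165 0.0845 0.0957] [0.0002 0.0002]
len 0.15054275006725276 47.334524087512634 26.39612699979824 tilt corr 4.953901653207684
width dirs az [np.float64(137.3991537805981), np.float64(141.09478916456098), np.float64(142.41808562111842)] 0.019913984371912948 0.05129788662801174
31 [0.58275306 0.08698446 0.09051651] [array([-24.1,   0. ,  12.1]), array([10.1, -1. ,  2.8]), array([21.8, -1.6, -0.2])]
33 [0.58433254 0.0886982  0.08678679] [array([-23.5,  -0. ,  17.3]), array([10.2, -1. ,  6.8]), array([21.9, -1.6,  3.4])]
35 [0.58599927 0.0905066  0.08314068] [array([-22.8,   0. ,  22.5]), array([10.5, -1. , 10.9]), array([22. , -1.6,  7. ])]
```

Add to h.py:
```python
H=axes(47.3,33);O=np.array([.5836,.0879,.0884])
```

Run:
```python
from h import *
delta(O+.20*H[:,2],tool(H));delta(O+.155*H[:,2],tool(H))
```

```text
delta [ 0.006  -0.0782  0.0637] [ 0.0129  0.0015 -0.0193] dist 0.101 t 2.2
delta [ 0.006  -0.0787  0.1087] [ 0.0129  0.0015 -0.0193] dist 0.134 t 2.2
```

Converted, 0.1087 m / 0.75 = 0.1449, 0.085 m / 0.75 = 0.1133, -0.0193 rad / 1.5708 = -0.0123.

Request:
nudge_tcp(
  plan=[
    [[0.008,-0.0533,0.0133,0.0082,0.001,-0.0123,0.085],[0.008,-0.104,0.04,0.0082,0.001,-0.0123,0.085],[0.008,-0.1047,0.08,0.0082,0.001,-0.0123,0.085],[0.008,-0.1047,0.08,0.0082,0.001,-0.0123,0.085],[0.008,-0.1049,0.1133,0.0082,0.001,-0.0123,0.085],[0.008,-0.1049,0.1449,0.0082,0.001,-0.0123,0.085],[0.008,-0.1049,0.1449,0.0082,0.001,-0.0123,0.085]],
  ],
  squeeze=20,
)

```text
time_s: 3.08
tool_pos: [0.5273, 0.026, 0.2183]
ee_rot: [[0.568, 0.736, 0.369], [0.617, -0.677, 0.401], [0.544, -0.0, -0.839]]
contact_force: [0.6, 0.1, 0.1]
finger_gap: 0.0854
gripper_force: 0.0
```

Run:
```python
from h import *
delta(O+.155*H[:,2],tool(H))
im=arm.capture("wrist");a=cv2.resize(im[100:400,140:500],None,fx=1.6,fy=1.6);cv2.imwrite("pics/w3.png",a)
s=arm.capture("side");cv2.imwrite("pics/s3.png",s)
```

```text
delta [-0.0005 -0.0006 -0.0005] [-0.0007  0.0002  0.0009] dist 0.001 t 3.075
```

View pics/w3.png

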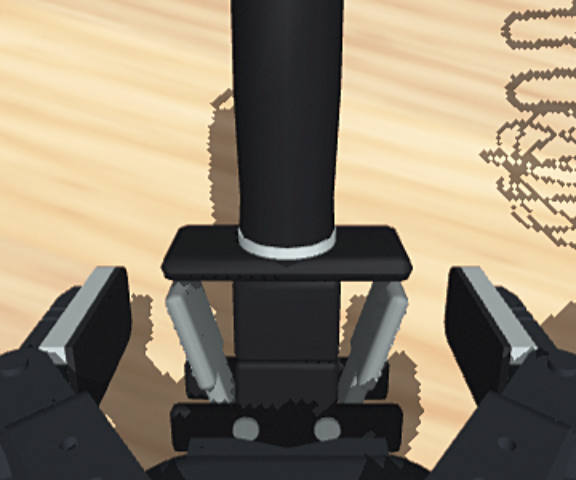

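Run:
```python
from h import *
c=arm.camera_info("wrist");o=arm.observe();R=np.array(o["ee_rot"])
for n,q in [("tip+",(.011,-.0425,.160)),("tip-",(-.011,-.0425,.160)),("up+",(.011,-.0425,.135)),("guardtop",(.0168,.029,.143)),("guardbot",(.0168,.029,.167)),("riv",(-.0235,.01,.1415)),("padrear",(.013,.0295,.145)),("forktop",(-.017,.029,.143))]:
    u=proj(c,o["tool_pos"]+R@np.array(q));print(n,np.round((u-[140,100])*1.6))
```

```text
tip+ [126. 261.]
tip- [133. 334.]
up+ [ 93. 315.]
guardtop [414. 273.]
guardbot [395. 230.]
riv [328. 421.]
padrear [413. 284.]
forktop [405. 395.]
```

Converted, -0.0015 m / 0.75 = -0.002.

Request:
nudge_tcp(
  plan=[
    [[-0.002,0,0,0,0,0,0.06],[-0.002,0,0,0,0,0,0.03],[-0.002,0,0,0,0,0,0.03],[-0.002,0,0,0,0,0,0.03],[-0.002,0,0,0,0,0,0.03],[-0.002,0,0,0,0,0,0.03]],
  ],
  squeeze=20,
)

```text
time_s: 3.92
tool_pos: [0.5272, 0.0247, 0.2193]
ee_rot: [[0.566, 0.735, 0.372], [0.617, -0.678, 0.401], [0.547, 0.002, -0.837]]
contact_force: [-3.4, -1.1, 6.9]
finger_gap: 0.0535
gripper_force: 19.7
```

Request:
nudge_tcp(
  plan=[
    [[0,0,0,0,0,0,0.03],[0,0,0,0,0,0,0.03]],
  ],
  squeeze=20,
)

```text
time_s: 4.18
tool_pos: [0.5272, 0.0247, 0.2193]
ee_rot: [[0.566, 0.735, 0.372], [0.616, -0.678, 0.401], [0.547, 0.002, -0.837]]
contact_force: [-3.5, -1.7, 7.6]
finger_gap: 0.0534
gripper_force: 19.7
```

Converted, -0.003 m / 0.75 = -0.004, -0.002 m / 0.75 = -0.0027.

Request:
nudge_tcp(
  plan=[
    [[-0.0013,0,0,0,0,0,0.03],[-0.0027,0,0,0,0,0,0.03],[-0.004,0,0,0,0,0,0.03],[-0.004,0,0,0,0,0,0.03]],
  ],
  squeeze=20,
)

```text
time_s: 4.68
tool_pos: [0.5269, 0.0238, 0.2191]
ee_rot: [[0.565, 0.735, 0.374], [0.614, -0.678, 0.404], [0.55, 0.002, -0.835]]
contact_force: [1.2, 4.2, 7.6]
finger_gap: 0.0534
gripper_force: 20.5
```

Converted, -0.003 m / 0.75 = -0.004, -0.002 m / 0.75 = -0.0027.

Request:
nudge_tcp(
  plan=[
    [[-0.0013,0,0,0,0,0,0.03],[-0.0027,0,0,0,0,0,0.03],[-0.004,0,0,0,0,0,0.03],[-0.004,0,0,0,0,0,0.03]],
  ],
  squeeze=20,
)

```text
time_s: 5.18
tool_pos: [0.5266, 0.0229, 0.2189]
ee_rot: [[0.564, 0.735, 0.376], [0.612, -0.678, 0.407], [0.554, 0.001, -0.833]]
contact_force: [5.0, 10.5, 8.6]
finger_gap: 0.0536
gripper_force: 20.9
```

Run:
```python
from h import *
delta(O+.155*H[:,2],tool(H));o=arm.observe();print(np.array(o["ee_rot"]).T@o["contact_force"],o["moment"],o["finger_gap"])
```

```text
delta [ 0.0014 -0.0022  0.0015] [ 0.0007 -0.0112  0.0008] dist 0.003 t 5.175
[13.99960128 -3.38371395 -0.97104356] [ 1.77565936 -0.82615688  0.15228307] 0.05361252938894993
```

Converted, -0.003 m / 0.75 = -0.004, -0.002 m / 0.75 = -0.0027.

Request:
nudge_tcp(
  plan=[
    [[-0.0013,-0.0007,0,0,0,0,0.03],[-0.0027,-0.0013,0,0,0,0,0.03],[-0.004,-0.0013,0,0,0,0,0.03],[-0.004,-0.0013,0,0,0,0,0.03]],
  ],
  squeeze=20,
)

```text
time_s: 5.68
tool_pos: [0.5258, 0.0216, 0.2185]
ee_rot: [[0.563, 0.734, 0.38], [0.612, -0.679, 0.406], [0.556, 0.004, -0.831]]
contact_force: [8.8, 11.9, 10.0]
finger_gap: 0.0526
gripper_force: 20.8
```

Converted, -0.002 m / 0.75 = -0.0027, -0.001 m / 0.75 = -0.0013.

Request:
nudge_tcp(
  plan=[
    [[-0.0013,0,0,0,0,0,0.03],[-0.0027,0,0,0,0,0,0.03],[-0.0027,0,0,0,0,0,0.03],[-0.0027,0,0,0,0,0,0.03]],
  ],
  squeeze=20,
)

```text
time_s: 6.18
tool_pos: [0.5235, 0.0197, 0.217]
ee_rot: [[0.563, 0.735, 0.378], [0.613, -0.678, 0.405], [0.554, 0.004, -0.832]]
contact_force: [1.5, 7.3, 14.8]
finger_gap: 0.037
gripper_force: 21.9
```

Run:
```python
from h import *
delta(O+.155*H[:,2],tool(H));o=arm.observe();print(np.array(o["ee_rot"]).T@o["contact_force"],o["moment"],o["finger_gap"])
im=arm.capture("wrist");cv2.imwrite("pics/w4.png",cv2.resize(im[100:400,140:500],None,fx=1.6,fy=1.6))
```

```text
delta [ 0.0062 -0.0021  0.0024] [ 0.0032 -0.0115  0.0023] dist 0.007 t 6.175
[13.51063207 -3.78022229 -8.82888583] [ 1.60905085 -0.91771206  0.26725649] 0.03700421959159328
```

View pics/w4.png

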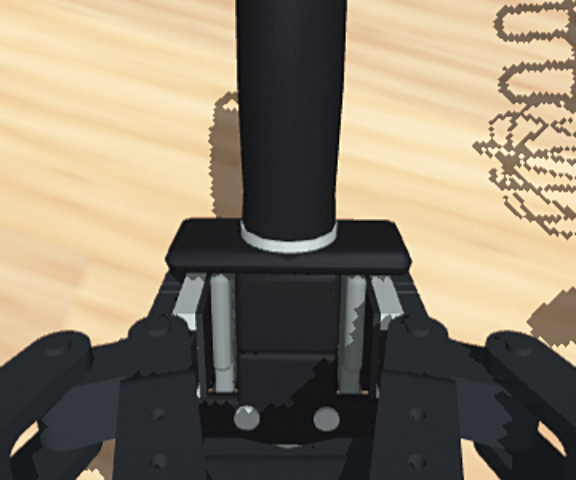

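Request:
nudge_tcp(
  plan=[
    [[0,0,0,0,0,0,0.03],[0,0,0,0,0,0,0.03],[0.004,0,0,0,0,0,0.03],[0.008,0,0,0,0,0,0.03],[0.0133,0,0,0,0,0,0.03],[0.0187,0,0,0,0,0,0.03],[0.024,0,0,0,0,0,0.03]],
  ],
  squeeze=40,
)

```text
time_s: 7.1
tool_pos: [0.5307, 0.0289, 0.2231]
ee_rot: [[0.566, 0.735, 0.373], [0.618, -0.678, 0.398], [0.546, 0.005, -0.838]]
contact_force: [-4.9, -5.3, 5.7]
finger_gap: 0.0367
gripper_force: 42.6
```

Run:
```python
from h import *
delta(O+.155*H[:,2],tool(H));o=arm.observe();print(np.array(o["ee_rot"]).T@o["contact_force"],o["moment"],o["finger_gap"])
```

```text
delta [-0.0069 -0.0012  0.0011] [ 0.0047 -0.0012  0.0027] dist 0.007 t 7.1
[-2.91187187  0.05114016 -8.73856312] [-7.11623432e-01  6.74686866e-01 -5.50195390e-04] 0.036739467343404
```

Converted, 0.02 m / 0.75 = 0.0267, -0.002 m / 0.75 = -0.0027.

Request:
nudge_tcp(
  plan=[
    [[0.0053,0,-0.0008,0,0,0,0.03],[0.0107,0,-0.0016,0,0,0,0.03],[0.016,0,-0.0023,0,0,0,0.03],[0.0213,0,-0.0027,0,0,0,0.03],[0.0267,0,-0.0031,0,0,0,0.03]],
  ],
  squeeze=40,
)

```text
time_s: 7.72
tool_pos: [0.5405, 0.0416, 0.2343]
ee_rot: [[0.568, 0.736, 0.37], [0.617, -0.677, 0.4], [0.545, 0.001, -0.839]]
contact_force: [-0.0, 0.4, -3.0]
finger_gap: 0.0367
gripper_force: 42.0
```

Run:
```python
from h import *
delta(O+.155*H[:,2],tool(H));o=arm.observe();print(np.array(o["ee_rot"]).T@o["contact_force"],o["moment"],o["finger_gap"])
s=arm.capture("side");t=arm.capture("top");cv2.imwrite("pics/st5.png",np.hstack([cv2.resize(s[150:310,230:370],(400,457)),cv2.resize(t[140:300,270:410],(400,457))]))
```

```text
delta [-0.0264  0.0003  0.0018] [ 0.     -0.0002  0.0012] dist 0.026 t 7.725
[-1.42181577 -0.29884693  2.65380475] [-0.29389279  0.28812302 -0.02074078] 0.036749054966050985
```

View pics/st5.png

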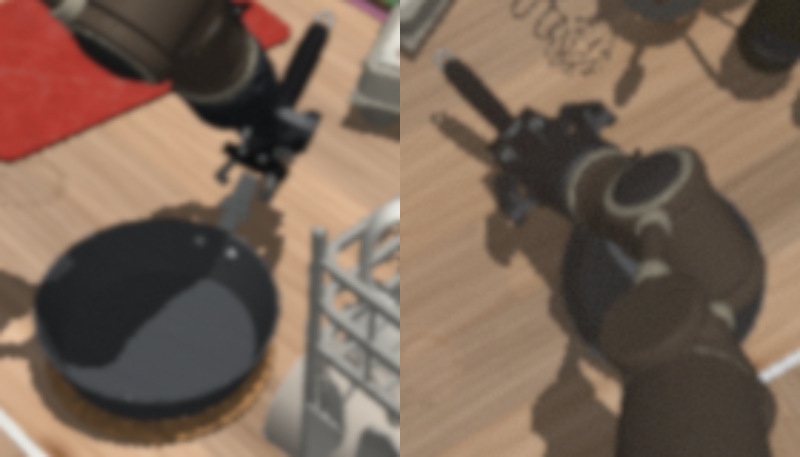

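Converted, -0.07 m / 0.75 = -0.0933, -0.06 m / 0.75 = -0.08.

Request:
nudge_tcp(
  plan=[
    [[0.0067,0,0,0,0,0,0.03],[0.0133,0,0,0,0,0,0.03],[0.02,0,0,0,0,0,0.03],[0.0267,0,0,0,0,0,0.03],[0.0347,0,0,0,0,0,0.03],[0.048,0,-0.0053,0,0,0,0.03],[0.0667,0,-0.0267,0,0,0,0.03],[0.08,0,-0.08,0,0,0,0.03],[0.08,0,-0.0933,0,0,0,0.03]],
  ],
  squeeze=40,
)

```text
time_s: 8.95
tool_pos: [0.5499, 0.0501, 0.3292]
ee_rot: [[0.564, 0.735, 0.376], [0.617, -0.678, 0.399], [0.548, 0.007, -0.836]]
contact_force: [0.1, -0.8, -1.5]
finger_gap: 0.0364
gripper_force: 42.0
```

Run:
```python
from h import *
o=arm.observe();R=np.array(o["ee_rot"]);print(R.T@o["contact_force"],o["moment"],o["finger_gap"],o["joint_pos"])
# measure board corners from stored top/side views with tri of matched corners
s=cv2.imread("pics/side0.png");t=cv2.imread("pics/top0.png");B={}
for n,im in(("side",s),("top",t)):
    i=im.astype(int);k=((i[...,2]>110)&(i[...,1]<70)&(i[...,0]<80)).astype(np.uint8)
    c=max(cv2.findContours(k,0,2)[0],key=cv2.contourArea);r=cv2.minAreaRect(np.array([plane(ray(n,p[0]),.008)[:2] for p in c],np.float32))
    bp=cv2.boxPoints(r);B[n]=np.array(sorted(bp.tolist()));print(n,np.round(B[n],3).tolist())
cs,ct=arm.camera_info("side"),arm.camera_info("top")
for a,b in zip(B["side"],B["top"]):
    print(np.round(tri(ray("side",proj(cs,[*a,.008])),ray("top",proj(ct,[*b,.008])))[0],4))
# target: handle level, az options; cg over board centre
C=np.array([.4836,.403])
for az in(24,204):
  h=axes(az,0);p=np.r_[C,.020]-.0355*h[:,0]
  print(az,p,"above:");delta(p+[0,0,.155+.10],tool(h))
```

```text
[-1.27433733  0.63395103  0.92004819] [-0.36905775  0.30134135 -0.04231675] 0.03640684729288673 [-0.10260497  0.18573754  2.0118175   0.73482548  0.70717476  0.12638618]
side [[0.273, 0.438], [0.369, 0.219], [0.596, 0.58], [0.692, 0.361]]
top [[0.274, 0.443], [0.37, 0.227], [0.599, 0.587], [0.695, 0.372]]
[0.2732 0.4437 0.0037]
[ 3.695e-01  2.282e-01 -1.000e-04]
[0.5988 0.5894 0.0019]
[ 0.6964  0.374  -0.0019]
24 [0.45116914 0.38856085 0.02      ] above:
delta [ 0.1235 -0.3024  0.1433] [-0.1116 -0.5735  0.3973] dist 0.357 t 8.95
204 [0.51603086 0.41743915 0.02      ] above:
delta [ 0.1779 -0.2743  0.1793] [ 0.7873 -0.1532 -2.6305] dist 0.373 t 8.95
```

Converted, -0.3024 m / 0.75 = -0.4032, -0.155 m / 0.75 = -0.2067, 0.05 rad / 1.5708 = 0.0318.

Request:
nudge_tcp(
  plan=[
    [[0.02,-0.048,0.0133,-0.0089,-0.0446,0.0318,0.03],[0.04,-0.1,0.04,-0.0191,-0.0891,0.0637,0.03],[0.06,-0.1533,0.0667,-0.0286,-0.1337,0.0955,0.03],[0.08,-0.2067,0.0867,-0.0382,-0.1846,0.1273,0.03],[0.1,-0.26,0.1067,-0.0446,-0.2292,0.1592,0.03],[0.12,-0.3067,0.1333,-0.0541,-0.2737,0.191,0.03],[0.14,-0.3533,0.16,-0.0637,-0.3247,0.2228,0.03],[0.1647,-0.4032,0.1911,-0.071,-0.3651,0.2529,0.03],[0.1647,-0.4032,0.1911,-0.071,-0.3651,0.2529,0.03],[0.1647,-0.4032,0.1911,-0.071,-0.3651,0.2529,0.03]],
  ],
  squeeze=40,
)

```text
time_s: 10.2
tool_pos: [0.449, 0.3886, 0.2715]
ee_rot: [[0.913, 0.408, -0.008], [0.408, -0.913, -0.0], [-0.007, -0.003, -1.0]]
contact_force: [-0.2, -0.2, -1.6]
finger_gap: 0.0365
gripper_force: 42.1
```

Run:
```python
from h import *
h=axes(24,0);p=np.array([.4512,.3886,.020]);delta(p+[0,0,.255],tool(h))
a=arm.capture("wrist");s=arm.capture("side");t=arm.capture("top")
cv2.imwrite("pics/p6.png",np.vstack([np.hstack([cv2.resize(s[80:240,170:370],(400,320)),cv2.resize(t[130:330,120:370],(400,320))]),cv2.resize(a,(800,500))[60:340]]))
```

```text
delta [ 0.002   0.0009 -0.0035] [-0.0029  0.0072  0.0013] dist 0.004 t 10.2
```

View pics/p6.png

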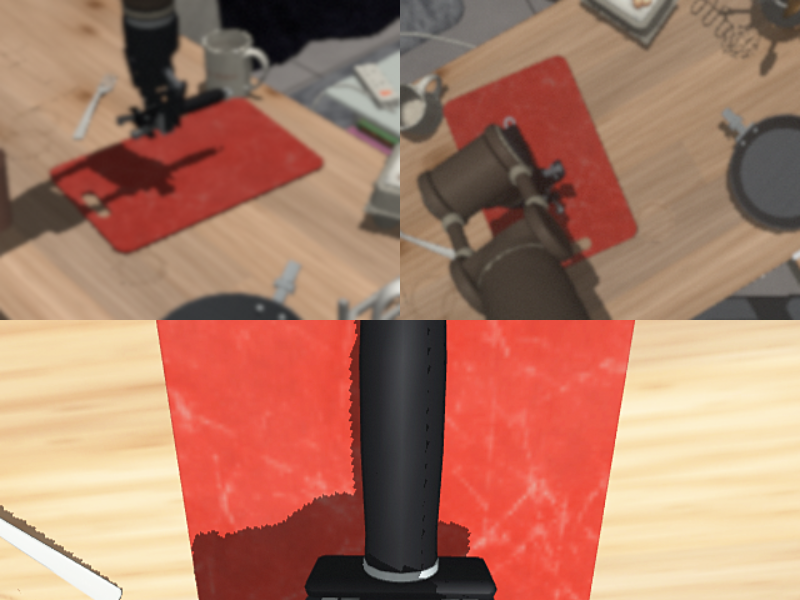

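Converted, 0.083 m / 0.75 = 0.1107, 0.075 m / 0.75 = 0.1, 0.007 rad / 1.5708 = 0.0045.

Request:
nudge_tcp(
  plan=[
    [[0,0,0.0267,0,0.0045,0,0.03],[0,0,0.0533,0,0.0045,0,0.03],[0,0,0.08,0,0.0045,0,0.03],[0,0,0.1,0,0.0045,0,0.03],[0,0,0.1107,0,0.0045,0,0.03],[0,0,0.1107,0,0.0045,0,0.03]],
  ],
  squeeze=40,
)

```text
time_s: 11.1
tool_pos: [0.4488, 0.3887, 0.1887]
ee_rot: [[0.913, 0.407, -0.001], [0.407, -0.913, 0.003], [0.0, -0.003, -1.0]]
contact_force: [0.2, 0.1, -1.5]
finger_gap: 0.0364
gripper_force: 42.0
```

Request:
nudge_tcp(
  plan=[
    [[0,0,0.0027,0,0,0,0.03],[0,0,0.0053,0,0,0,0.03],[0,0,0.0053,0,0,0,0.03]],
  ],
  squeeze=40,
)

```text
time_s: 11.48
tool_pos: [0.449, 0.389, 0.1858]
ee_rot: [[0.913, 0.407, 0.0], [0.407, -0.913, 0.004], [0.002, -0.003, -1.0]]
contact_force: [0.2, -0.1, -2.1]
finger_gap: 0.0368
gripper_force: 42.1
```

Request:
nudge_tcp(
  plan=[
    [[0,0,0.0013,0,0,0,0.03],[0,0,0.0027,0,0,0,0.03],[0,0,0.0027,0,0,0,0.03]],
  ],
  squeeze=40,
)

```text
time_s: 11.85
tool_pos: [0.4489, 0.3888, 0.1834]
ee_rot: [[0.913, 0.407, -0.0], [0.407, -0.913, 0.003], [0.001, -0.003, -1.0]]
contact_force: [1.0, -0.3, -2.1]
finger_gap: 0.0366
gripper_force: 42.1
```

Converted, 0.002 m / 0.75 = 0.0027, 0.001 m / 0.75 = 0.0013.

Request:
nudge_tcp(
  plan=[
    [[0,0,0.0013,0,0,0,0.03],[0,0,0.0027,0,0,0,0.03],[0,0,0.0027,0,0,0,0.03]],
  ],
  squeeze=40,
)

```text
time_s: 12.22
tool_pos: [0.4489, 0.3888, 0.1814]
ee_rot: [[0.913, 0.407, -0.0], [0.407, -0.913, 0.003], [0.001, -0.003, -1.0]]
contact_force: [-0.2, -0.1, -1.4]
finger_gap: 0.0359
gripper_force: 42.1
```

Request:
nudge_tcp(
  plan=[
    [[0,0,0.0013,0,0,0,0.03],[0,0,0.0027,0,0,0,0.03],[0,0,0.0027,0,0,0,0.03]],
  ],
  squeeze=40,
)

```text
time_s: 12.6
tool_pos: [0.4491, 0.389, 0.1805]
ee_rot: [[0.913, 0.407, -0.0], [0.407, -0.913, 0.003], [0.001, -0.003, -1.0]]
contact_force: [-2.6, -1.7, 3.7]
finger_gap: 0.0368
gripper_force: 45.8
```

Converted, 0.001 m / 0.75 = 0.0013.

Request:
nudge_tcp(
  plan=[
    [[0,0,0.0013,0,0,0,0.03],[0,0,0.0013,0,0,0,0.045],[0,0,0.0013,0,0,0,0.055],[0,0,0.0013,0,0,0,0.065],[0,0,0.0013,0,0,0,0.075],[0,0,0.0013,0,0,0,0.085],[0,0,0.0013,0,0,0,0.085],[0,0,0.0013,0,0,0,0.085]],
  ],
  squeeze=20,
)

```text
time_s: 13.6
tool_pos: [0.449, 0.3889, 0.1785]
ee_rot: [[0.913, 0.407, 0.0], [0.407, -0.913, 0.004], [0.002, -0.003, -1.0]]
contact_force: [0.7, 0.4, 0.3]
finger_gap: 0.0848
gripper_force: 0.0
```

Converted, -0.18 m / 0.75 = -0.24, -0.13 m / 0.75 = -0.1733.

Request:
nudge_tcp(
  plan=[
    [[0,0,-0.0267,0,0,0,0.085],[0,0,-0.0933,0,0,0,0.085],[0,0,-0.1733,0,0,0,0.085],[0,0,-0.24,0,0,0,0.085],[0,0,-0.24,0,0,0,0.085]],
  ],
)

```text
time_s: 14.22
tool_pos: [0.4507, 0.3896, 0.3663]
ee_rot: [[0.913, 0.407, 0.011], [0.407, -0.913, 0.012], [0.015, -0.006, -1.0]]
contact_force: [1.1, -0.4, 1.4]
finger_gap: 0.0849
gripper_force: 0.0
```

Run:
```python
from h import *
a=arm.capture("wrist");s=arm.capture("side");t=arm.capture("top")
cv2.imwrite("pics/p7.png",np.vstack([np.hstack([cv2.resize(s[80:300,170:370],(400,340)),cv2.resize(t[130:330,120:400],(400,340))]),cv2.resize(a,(400,250)).repeat(1,0)[:, :].copy() if 0 else np.hstack([cv2.resize(a,(400,250)),np.zeros((250,400,3),np.uint8)])]))
```

```text
(no output)
```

View pics/p7.png

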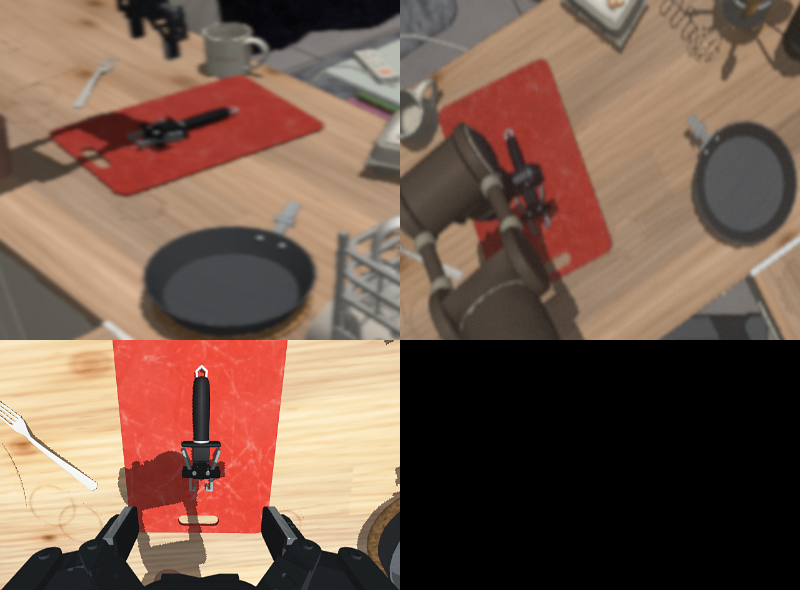

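The handle lies flat on the board with its whole length over it, the pan is on its trivet, and the gripper is clear of everything.

Request:
nudge_tcp(
  plan=[
    [[0,0,0,0,0,0,0.085],[0,0,0,0,0,0,0.085],[0,0,0,0,0,0,0.085]],
  ],
)

```text
time_s: 14.75
tool_pos: [0.4488, 0.3881, 0.3574]
ee_rot: [[0.913, 0.407, -0.002], [0.407, -0.913, 0.002], [-0.0, -0.003, -1.0]]
contact_force: [0.1, 0.3, -0.6]
finger_gap: 0.0853
gripper_force: 0.0
```

```bash
python3 -c "
from workcell import arm
print(arm.job_done())"
```

```text
the job is handed in; nothing more can be done
None
```

I took the handle off the pan, laid it flat on the chopping board and handed the job in at about 14.8 s; the hand-in gave no verdict, but in the last pictures its whole length was over the board and the pan stood on its trivet.

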